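Lever open the heavy flap of the sample store

TASK

Open the lead-lined sample store for a colleague to reach in: push the safety catch, the slide with the upright post, fully out from under the lever, then press the pad on the lever's long end all the way down so that the short end raises the heavy flap, and finish while still holding it down with the fingers, flap up. Leave the lever in its cradle, lift nothing by hand, do not touch the flap itself, and leave the other things on the bench where they are.

Things in the scene. Friction and masses are not known exactly. Their poses are not given: they have to be found in the camera images.
- store: Fixed sample store: aluminium base 100 mm wide, at its +y end a white casing 130 x 130 mm, 76 mm tall (centre at y +170 mm). Origin on the work surface straight under the lever's axle. Its +y runs along the lever from axle to casing, the lever's long end is at -y, the catch slides to +x, z is up.
- flap (a joint): Angle (rad) of the heavy steel flap (138 x 161 x 14 mm, 2 to 3.4 kg) over the casing, hinged at the casing's far (+y) edge: 0 shut, grows as it rises, about 0.35 when the lever reaches its buffer. It falls shut when the lever is let go.
- flap_lip (a point): Middle of the flap's free (-y) edge, which overhangs the casing by 31 mm above the lever's short end; 83 mm above the surface when shut.
- lever: Loose steel lever, 20 mm wide, 10 mm thick, its axle lying in the cradle; origin at the axle's middle. Short arm (90 mm, to the store's +y) ends under the flap's lip; long arm (220 mm) slopes up to -y, 0.35 rad at rest. At rest its frame is parallel to the store's; right down it has turned about 0.65 rad about x. Raising the flap takes 4 to 9 N down on the pad.
- lever_pad (a point): Centre of the upper face of the flat black pad (45 x 50 mm) on the lever's long end. At rest 172 mm above the surface and 179 mm from the axle in plan; swings down on an arc about the axle to about 52 mm above the surface as it meets the buffer, there 190 mm from the axle in plan.
- buffer_top (a point): Centre of the top of the springy round rubber buffer (32 mm across) under the lever's long end, 32 mm above the surface, 190 mm from the axle in plan; the pressed lever lands on it; it then gives by 1.5 N/mm, at most 11 mm.
- catch (a joint): Travel (m) of the safety catch, a steel slide on a cross rail under the long arm, 115 mm from the axle. Near 0 its upright block (26 x 24 mm, top 123 mm above the surface) stops the lever going down; 0.055 is out, at its end stop. Moves along the store's +x with about 3 N of friction and stays where it is left.
- catch_knob (a point): Centre of the 24 mm ball on the catch's upright post (14 mm thick, standing up from 42 mm), 165 mm above the surface. With the catch at 0 the post's centre is 85 mm from the lever's middle line: 68 mm is free between lever and post. Pushing the post straight away from the lever slides the catch out.
- lever_axle (a point): Middle of the lever's axle (10 mm round bar).
- cradle (a point): Fixed point where the axle's middle belongs, 95 mm above the surface, between two slotted steel cheeks (50 mm over both, tops 114 mm high, slots open upwards).
- media_bottle: Bystander: round glass bottle with a screw cap, 66 mm across, 140 mm tall; origin under its centre.
- well_plate: Bystander: clear well plate, 128 x 86 x 15 mm; origin under its centre.
- tube_rack: Bystander: tube rack with six capped tubes, 100 x 70 mm, 88 mm tall; origin under its centre.
- tip_box: Bystander: box of pipette tips, 85 x 120 mm, 65 mm tall; origin under its centre.
- spray_bottle: Bystander: trigger spray bottle, 68 mm across, 176 mm tall; origin under its centre.
- dish_stack: Bystander: stack of three round culture dishes, 90 mm across, 45 mm tall; origin under its centre.
- marker: Bystander: marker pen lying flat, 130 mm long, 15 mm thick; origin under its middle.

How it is judged:
On the way, in this order (a step that is already met when the one before it is completed fails the run):
1. the safety catch is slid out from under the lever, with the flap still shut (value of joint catch above 0.045 m and value of joint flap below 0.1 rad), for 0.2 s.
2. the lever is pressed down by the fingers and the flap is raised (value of joint flap above 0.33 rad and contact force between the fingers and lever above 1 N), for 0.3 s.
At the end, for the whole second after the job is handed in: The catch is slid out by more than 45 mm of its 55 mm, the flap is up by more than 0.30 rad (of about 0.35) and at rest, the lever's pad is held below 75 mm by the fingers with more than 1 N, and its axle lies in the cradle within 6 mm (all of step 2 and value of joint catch above 0.045 m and z of lever_pad in the frame of store below 0.075 m and distance between lever_axle and cradle below 0.006 m and velocity of joint flap between -0.1 and 0.1 rad/s); the arm keeps its last pose, push and grip.
It fails at once if the robot touches the flap instead of working the lever (contact force between any of the fingers, the arm and flap above 1 N).
It fails at once if the lever is lifted or dragged out of its cradle (distance between lever_axle and cradle above 0.01 m).
It fails at once if a bystander is displaced by more than 25 mm or lifted (distance of any of media_bottle, well_plate, tube_rack, tip_box, spray_bottle, dish_stack, marker from where it was at the start of the episode above 0.025 m).
It also fails if it takes over 35 s, if anything falls off the work surface, if the arm or the gripper's body presses on something with over 40 N, if the wrist force passes 120 N, or if a joint passes its speed limit or range.

ROBOT

A 7-joint arm with a two-finger parallel gripper is mounted at the origin on the work surface. World frame = base frame: x ahead of the robot, y to its left, z up, the work surface at z = 0. Lengths are in m, angles in rad, forces in N, time in s.
With the tool pointing down it reaches from about 0.35 to 0.9 m from the base axis. Payload 8.1 kg.
Tool frame: the origin (TCP) lies on the centre line of the jaws, within the pads' length; the fingertips stand 19 mm ahead of it and the grasp point (between the pads) is the TCP; z points along the fingers, y is the direction in which the jaws open and shut (so a half turn about z gives the same grasp; the last joint's range is limited). The gripper opens to 92 mm and grips with 3 to 60 N. Pads are 19 mm wide; open, the fingers measure 130 mm over their backs; the gripper's body (75 mm by 190 mm) begins 47 mm behind the grasp point.
Start: joints at [-0.103, 0.434, 0.025, 1.573, -0.012, 1.134, -0.075], TCP at [0.625, -0, 0.246] pointing down, gripper open.
Joint ranges: [-2.62, 2.62], [-0.44, 2.09], [-1.27, 1.32], [0.08, 2.57], [-1.32, 4.46], [0.12, 2], [-2.74, 2.74]. Speed limits (rad/s): [2.22, 2.22, 3.01, 3.01, 3.14, 3.14, 3.14].

INTERFACE

Orientations are given as a rotation vector (axis times angle).
In Python, from cell import monitor, imaging, workorder, outline_of gives the robot as it stands.
- The arm moves only by the tool move_arm, never from a script. Its argument "series" is a list of rows, each a list of 6 numbers: the shift along the world's x, y, z in cm, then the turn, a rotation vector about the world's x, y, z in degrees. A call has 1 to 8 rows; each row shifts and turns the commanded pose from where the row before left it; what a row does not reach is not made up. A row lasts 1/10 s, in which the tool goes at most 50 mm and 8.59 degrees, less where a joint would pass 70% of its speed; a pose out of reach is approached as far as the arm can. A call with a gripper value outside its range is refused whole. "grip" is the opening, from 0 (shut) to 1 (fully open), set as the call begins (left out, the last holds). The fingers move at their own pace and stop on an object; "force" is the grip in N (left out, the last holds). Time passes only in rows, so rows that do not move let the fingers close. It gives the time, the measured TCP pose, the force and the opening at its end, in the units of the state.
- monitor.observe(): the state, without advancing time (a new reading comes with each control period).
- imaging.get_image(name): name is "scene" or "side" or "wrist"; returns a dict with "color" (480x640x3 uint8, red, green, blue), "fx", "fy", "cx", "cy" (pixels), "dist_coeffs" ([k1, k2, p1, p2, k3] as OpenCV has them; the pictures are not rectified), "rvec" (rotation vector, rad) and "tvec" (3), from world to camera coordinates, as OpenCV has them; the wrist camera has in their place "mount" (4x4, takes a point from camera to tool coordinates, whose origin is the TCP and whose axes are the flange's). Camera axes: x right, y down, z forward; pixel columns grow to the right and rows downward; lengths in m; the calibration is good to about 2 mm. A picture is of the moment at which its call begins: read the wrist's pose just before it. There is no depth.
- workorder.sign_off(): hands the job in, once; it reports no verdict.
Trained networks look in the newest picture that a camera, given by its name, has taken for a name from the list of things; names that differ only in an ending like _2 or _b are one class to them, and where a whole thing is asked for, a point or a joint stands for the part that bears it (a point fixed in the world has none). Each returns a list of dicts, best first, with "p" (0 to 1); they miss things now and then, are a little off and sometimes report something else, mostly with a low value. They report only what shows in the picture. A call takes as long as a camera call.
- outline_of(camera, thing): "mask" (480x640 bool, what is visible of it) and "rect" ([left, top, width, height] in pixels, round what is visible of it).
The state is a dict: "clock": time; "joints": joint angles; "dq": joint speeds; "joint_efforts": joint torques, N m; "position": TCP position; "ee_rot": TCP orientation; "force": force on the tool from outside, world axes, zero at the start; "ft_torque": the same for the moment, N m; "width": opening from 0.0 (shut) to 1.0 (fully open).
Only numpy, scipy, OpenCV 4.12 (cv2) and the standard library are available. Lean on these libraries where they do the work, as an engineer would, in place of code of your own. Each camera call takes 0.05 s, during which the arm holds its last target. There are 200 camera calls.

## Working session

There is one attempt and no reset: what is moved stays moved. The work goes in short steps, Python scripts to look and compute and a tool call to move; the robot and the scene stay as the last step left them, time stands still between calls to the robot, and variables do not carry over. Pictures are saved under pics/ and viewed, about 8 in all and at most 12, crops included, and the job is handed in when it is done.

Besides the shell and the picture viewer there is one more tool, called by a JSON object that holds its "method" and its "body". move_arm: Moves the arm, as the interface text tells. Its arguments: {"type":"object","properties":{"series":{"type":"array"},"grip":{"type":"number"},"force":{"type":"number"}},"required":["series"]}

```bash
mkdir -p pics; cat > h.py <<'E'
import numpy as np, cv2
from cell import monitor, imaging, workorder, outline_of
def cam(n):
    i=imaging.get_image(n); i['K']=np.array([[i['fx'],0,i['cx']],[0,i['fy'],i['cy']],[0,0,1.]]); i['d']=np.array(i['dist_coeffs'],float)
    return i
def save(i,f): cv2.imwrite('pics/'+f,i['color'][:,:,::-1])
def proj(i,P): return cv2.projectPoints(np.array(P,float).reshape(-1,3),np.array(i['rvec'],float),np.array(i['tvec'],float),i['K'],i['d'])[0].reshape(-1,2)
def ray(i,uv):
    p=cv2.undistortPoints(np.array([[uv]],float),i['K'],i['d'])[0,0]
    R=cv2.Rodrigues(np.array(i['rvec'],float))[0]; t=np.array(i['tvec'],float).ravel()
    return -R.T@t, R.T@np.array([p[0],p[1],1])
def atz(i,uv,z):
    o,d=ray(i,uv); return o+d*(z-o[2])/d[2]
E
python3 - <<'E'
from h import *
for n in ('scene','side'):
    i=cam(n); save(i,n+'.png'); print(n,-cv2.Rodrigues(np.array(i['rvec'],float))[0].T@np.array(i['tvec'],float).ravel())
    for t in ('store','lever','lever_pad','catch','catch_knob','flap','media_bottle','well_plate','tube_rack','tip_box','spray_bottle','dish_stack','marker','buffer_top'):
        try:
            for r in outline_of(n,t)[:2]:
                ys,xs=np.nonzero(r['mask']); print(t,round(r['p'],2),r['rect'],xs.mean().round(1),ys.mean().round(1))
        except Exception as e: print(t,e)
s=monitor.observe(); print(s['clock'],s['position'],s['ee_rot'],s['force'])
E
```

```text
scene [ 0.89459958 -0.56850904  0.82898545]
store 0.88 [200.9, 186.6, 162.5, 148.3] 285.7 263.1
store 0.43 [208.9, 217.4, 106.0, 45.4] 251.7 241.6
lever 0.6 [208.6, 216.7, 106.4, 48.7] 251.2 241.8
lever_pad 0.56 [207.1, 217.9, 106.2, 42.8] 247.5 243.2
lever_pad 0.23 [222.8, 289.7, 14.1, 17.8] 229.3 297.1
catch 0.98 [244.6, 246.9, 49.2, 54.7] 268.1 273.7
catch 0.25 [208.5, 217.3, 106.3, 45.9] 251.7 241.5
catch_knob 0.62 [246.4, 244.4, 47.6, 57.5] 267.9 273.7
flap 0.69 [291.3, 187.1, 69.6, 39.8] 326.6 208.1
flap 0.48 [214.7, 324.1, 53.3, 71.7] 243.0 360.5
media_bottle 0.78 [236.5, 192.1, 31.4, 47.0] 251.5 217.9
well_plate 0.93 [316.7, 259.2, 60.5, 50.5] 348.9 285.1
well_plate 0.72 [200.9, 183.7, 167.4, 148.5] 286.4 262.5
tube_rack 0.66 [363.6, 213.9, 43.6, 49.0] 386.6 239.1
tip_box 0.95 [266.5, 161.6, 30.8, 47.3] 280.7 185.6
tip_box 0.59 [244.0, 247.2, 49.3, 57.7] 267.7 273.7
spray_bottle 0.93 [214.5, 321.9, 53.1, 75.4] 243.2 360.8
spray_bottle 0.75 [265.1, 160.1, 31.8, 50.4] 281.1 186.1
dish_stack 0.61 [178.8, 245.1, 44.3, 37.7] 198.2 263.8
dish_stack 0.59 [207.7, 219.8, 105.6, 46.8] 
[... 445 characters left out ...]
, 57.0] 215.3 219.0
catch_knob 0.59 [257.9, 261.3, 64.3, 67.5] 293.8 304.8
flap 0.67 [244.4, 186.9, 74.6, 50.7] 282.3 211.9
media_bottle 0.64 [203.2, 235.1, 37.3, 66.8] 220.5 270.3
well_plate 0.86 [320.6, 262.4, 66.7, 35.5] 355.6 280.2
tube_rack 0.78 [329.0, 193.4, 49.7, 54.5] 352.6 222.5
tip_box 0.58 [193.3, 197.2, 48.6, 52.6] 215.2 218.8
spray_bottle 0.91 [326.5, 342.4, 53.8, 91.5] 354.5 386.9
dish_stack 0.85 [163.9, 313.7, 55.9, 54.1] 193.1 340.5
marker 0.68 [299.8, 357.9, 24.2, 9.1] 310.4 360.6
buffer_top 0.51 [250.8, 344.8, 21.6, 19.1] 261.1 352.9
1.5 [ 6.25001098e-01 -2.64256934e-05  2.45746983e-01] [ 2.22148742e+00  2.22134644e+00 -1.46250183e-06] [-0.21398247 -0.28192499  0.62078532]
```

```bash
python3 - <<'E'
import cv2,numpy as np
a=cv2.imread('pics/scene.png')[150:410,160:420];b=cv2.imread('pics/side.png')[170:430,150:410]
cv2.imwrite('pics/ab.png',cv2.resize(np.hstack([a,b]),None,fx=1.538,fy=1.538,interpolation=cv2.INTER_CUBIC)[:,:800])
cv2.imwrite('pics/a2.png',cv2.resize(a,None,fx=2.3,fy=2.3,interpolation=cv2.INTER_CUBIC))
cv2.imwrite('pics/b2.png',cv2.resize(b,None,fx=2.3,fy=2.3,interpolation=cv2.INTER_CUBIC))
E
```

```text
(no output)
```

View pics/a2.png

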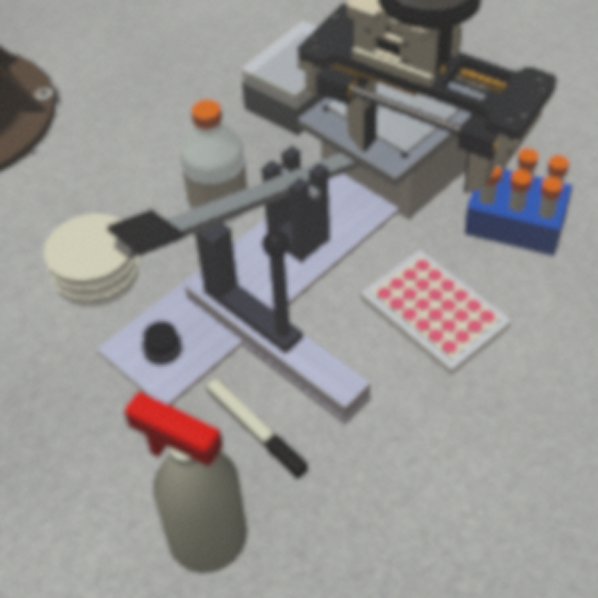

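View pics/b2.png

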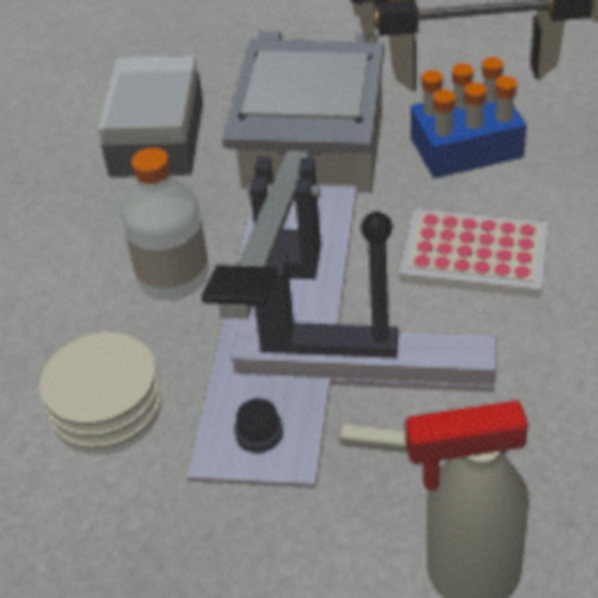

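The pictures show the knob at about (279,255) in scene and (313,269) in side. The buffer top is at (230,296) and (263,350), and the pad at (223,251) and (255,293). The robot's fingers are above the flap and casing. Next I'll fit the store pose.

```bash
cat >> h.py <<'E'
def S2W(p,L): 
    c,s=np.cos(p[2]),np.sin(p[2]); return np.array([p[0]+c*L[0]-s*L[1],p[1]+s*L[0]+c*L[1],L[2]])
E
python3 - <<'E'
from h import *
from scipy.optimize import least_squares
L=np.array([[.085,-.115,.165],[0,-.19,.032],[0,-.179,.172]])
ob={'scene':[(279.1,255.2),(230,296),(223.5,250.9)],'side':[(313.5,268.7),(262.6,350.4),(255.2,293.5)]}
I={n:cam(n) for n in ob}
f=lambda p:np.concatenate([(proj(I[n],[S2W(p,l) for l in L])-ob[n]).ravel() for n in ob])
r=least_squares(f,[.48,.05,0.2]); 
for y0 in (-1.5,1.5,3):
    q=least_squares(f,[.48,.05,y0]); r=q if q.cost<r.cost else r
p=r.x;print(p,r.fun.round(1)); np.save('p.npy',p)
for k,l in dict(knob=L[0],pad=L[2],buf=L[1],paddown=[0,-.19,.052],between=[.045,-.115,.15],lip=[0,.074,.083],xdir=[.1,0,0]).items(): print(k,S2W(p,l).round(4))
# bystander positions approx (bases)
for n,z,uv in (('spray',.06,(354.5,410)),('marker',.007,(310,360)),('plate',.015,(355,280)),('dish',.045,(193,330)),('bottle',.07,(220.5,270)),('rack',.06,(352,222))):
    print(n,atz(I['side'],uv,z).round(3))
E
```

```text
[ 0.47308496  0.03703525 -0.19325338] [-0.5  0.8  0.   0.8  1.2 -0.4 -1.8  0.7  0.2  0.7  0.6 -1.5]
knob [ 0.5344 -0.0921  0.165 ]
pad [ 0.4387 -0.1386  0.172 ]
buf [ 0.4366 -0.1494  0.032 ]
paddown [ 0.4366 -0.1494  0.052 ]
between [ 0.4952 -0.0845  0.15  ]
lip [0.4873 0.1097 0.083 ]
xdir [0.5712 0.0178 0.    ]
spray [ 0.574 -0.302  0.06 ]
marker [ 0.519 -0.162  0.007]
plate [0.633 0.019 0.015]
dish [ 0.313 -0.095  0.045]
bottle [0.363 0.031 0.07 ]
rack [0.65  0.155 0.06 ]
```

{"method": "move_arm", "body": {"series": [[-2.7,-1.7,0,0,0,-4],[-3.5,-2.2,0,0,0,-4],[-3.5,-2.2,0,0,0,-3],[-2.6,-1.7,0,0,0,0],[-1,-0.6,0,0,0,0],[0,0,0,0,0,0],[0,0,0,0,0,0],[0,0,0,0,0,0]], "grip": 0, "force": 20}}

```text
clock: 2.4
position: [0.4933, -0.0829, 0.2458]
ee_rot: [2.422, 2.0, 0.001]
force: [0.2, -0.0, -0.3]
width: 0.352
```

```bash
python3 - <<'E'
from h import *
s=monitor.observe(); print(s['position'],s['ee_rot'],s['width'],s['force'])
a=cam('scene')['color'][120:340,180:400];b=cam('side')['color'][150:370,180:400]
cv2.imwrite('pics/c.png',cv2.resize(np.hstack([a,b]),(800,400),interpolation=cv2.INTER_CUBIC)[:,:,::-1])
E
```

```text
[ 0.49330926 -0.08293658  0.24575079] [2.42235120e+00 2.00010292e+00 1.22876771e-03] 0.3518463570322557 [ 0.2284373  -0.01001415 -0.32701327]
```

View pics/c.png

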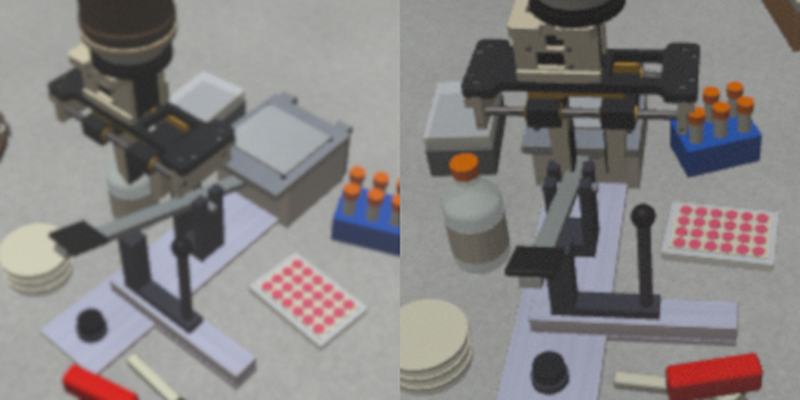

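The gripper is above the gap with the fingers still closing. I'll wait for them to shut, then descend.

{"method": "move_arm", "body": {"series": [[0,0,0,0,0,0],[0,0,0,0,0,0],[0,0,0,0,0,0],[0,0,-0.5,0,0,0],[0,0,-1,0,0,0],[0,0,-1,0,0,0],[0,0,-0.5,0,0,0],[0,0,0,0,0,0]]}}

```text
clock: 3.3
position: [0.4913, -0.084, 0.2145]
ee_rot: [-2.423, -1.997, 0.003]
force: [-0.6, -1.1, -0.3]
width: 0.005
```

```bash
python3 - <<'E'
from h import *
s=monitor.observe(); print(s['position'],s['width'],s['force'])
w=cam('wrist'); print(np.array(w['mount']).round(3).tolist()); cv2.imwrite('pics/w.png',w['color'][:,:,::-1])
E
```

```text
[ 0.49129428 -0.08398816  0.21454647] 0.005193075656517142 [-0.60071701 -1.14250725 -0.28637675]
[[0.001, -0.969, -0.246, 0.065], [1.0, 0.001, -0.0, -0.0], [0.0, -0.246, 0.969, -0.139], [0.0, 0.0, 0.0, 1.0]]
```

View pics/w.png

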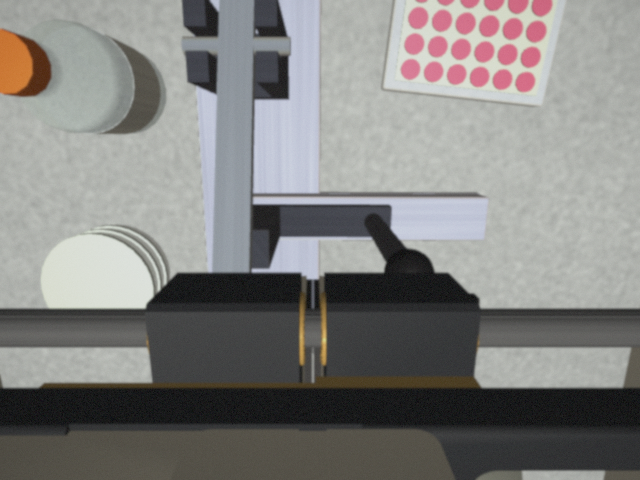

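Lever and knob are visible on either side of the fingers: lever column about 235, knob about (408,268). I'll check the clearances numerically.

```bash
python3 - <<'E'
from h import *
w=cam('wrist'); M=np.array(w['mount']); tz=monitor.observe()['position'][2]
def at(uv,z):
    p=cv2.undistortPoints(np.array([[uv]],float),w['K'],w['d'])[0,0]; d=M[:3,:3]@[p[0],p[1],1]; o=M[:3,3]
    return (o+d*((tz-z)-o[2])/d[2]).round(4)
print('knob',at((408,262),.165),'lever L,R near axle',at((215,45),.1),at((254,45),.1),at((214,260),.125),at((252,260),.125))
E
```

```text
knob [0.0062 0.0461 0.0506] lever L,R near axle [ 0.1162 -0.0564  0.1156] [ 0.1162 -0.034   0.1156] [-0.0051 -0.0582  0.0906] [-0.0051 -0.0359  0.0906]
```

{"method": "move_arm", "body": {"series": [[0.1,0.3,-1,0,0,0],[0,0,-2,0,0,0],[0,0,-2,0,0,0],[0,0,-1.3,0,0,0],[0,0,-0.7,0,0,0],[0,0,0,0,0,0]]}}

```text
clock: 4.0
position: [0.4926, -0.0808, 0.1449]
ee_rot: [-2.423, -1.998, 0.002]
force: [-0.1, -0.7, -0.5]
width: 0.004
```

{"method": "move_arm", "body": {"series": [[0.98,-0.19,0,0,0,0],[0.98,-0.19,0,0,0,0],[0.98,-0.19,0,0,0,0],[0.98,-0.19,0,0,0,0],[0.98,-0.19,0,0,0,0],[0.98,-0.19,0,0,0,0],[0.4,-0.08,0,0,0,0],[0,0,0,0,0,0]]}}

```text
clock: 4.8
position: [0.5557, -0.0932, 0.1455]
ee_rot: [-2.423, -1.997, 0.002]
force: [-3.9, 1.0, 2.3]
width: 0.001
```

Contact force is about 4 N, which matches sliding friction. Continuing to the end stop.

{"method": "move_arm", "body": {"series": [[0.3,-0.06,0,0,0,0],[0.2,-0.04,0,0,0,0],[0.2,-0.04,0,0,0,0],[0,0,0,0,0,0]]}}

```text
clock: 5.2
position: [0.5563, -0.0934, 0.1451]
ee_rot: [-2.416, -1.992, 0.013]
force: [-29.9, 6.2, 24.6]
width: 0.002
```

The end stop is reached, since the force jumped to 30 N with no motion. I'll back off, rise, and check.

{"method": "move_arm", "body": {"series": [[-0.6,0.12,0,0,0,0],[-1,0.2,0,0,0,0],[-1,0.2,0,0,0,0],[0,0,2,0,0,0],[0,0,3,0,0,0],[0,0,3,0,0,0],[0,0,1,0,0,0],[0,0,0,0,0,0]]}}

```text
clock: 6.0
position: [0.5377, -0.0895, 0.2372]
ee_rot: [2.422, 1.997, 0.004]
force: [0.4, 0.1, -1.3]
width: 0.004
```

```bash
python3 - <<'E'
from h import *
p=np.load('p.npy')
s=monitor.observe(); print(s['position'],s['ee_rot'],s['force'])
i=cam('scene');j=cam('side')
print([proj(k,[S2W(p,[.085+c,-.115,.165]) for c in (.045,.055)]).round(1).tolist() for k in (i,j)])
a=i['color'][120:340,180:400];b=j['color'][150:370,180:400]
cv2.imwrite('pics/d.png',cv2.resize(np.hstack([a,b]),(800,400),interpolation=cv2.INTER_CUBIC)[:,:,::-1])
t=S2W(p,[0,-.181,.172]); print('pad target',t, (t-s['position'])*100)
E
```

```text
[ 0.53767347 -0.08950821  0.23717411] [2.42230622 1.99655411 0.00416792] [ 0.35361169  0.06952919 -1.34158218]
[[[295.4, 267.6], [299.2, 270.2]], [[338.2, 270.3], [344.1, 270.5]]]
pad target [ 0.43832342 -0.14059536  0.172     ] [-9.93500457 -5.108715   -6.51741055]
```

View pics/d.png

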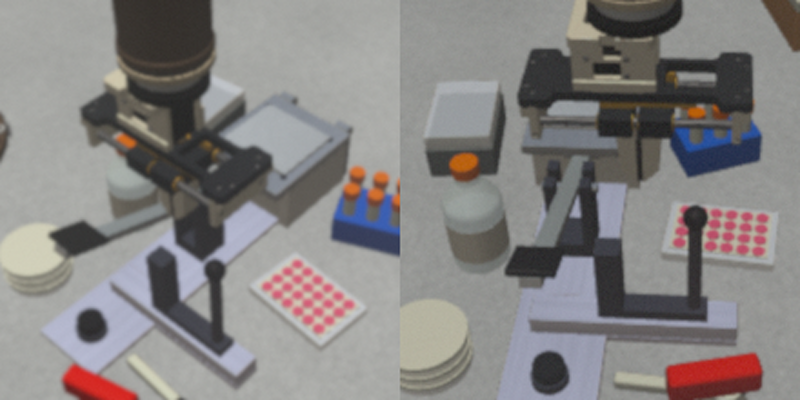

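The catch is out: the knob shows at (298,268) in scene and (342,270) in side, which is about 0.053 m of travel. The flap is shut. Moving over the pad.

{"method": "move_arm", "body": {"series": [[-2,-1,0,0,0,0],[-3,-1.6,0,0,0,0],[-3,-1.6,0,0,0,0],[-1.9,-0.9,0,0,0,0],[0,0,-1,0,0,0],[0,0,-0.8,0,0,0],[0,0,0,0,0,0]]}}

```text
clock: 6.8
position: [0.4375, -0.1396, 0.2158]
ee_rot: [-2.421, -1.998, 0.003]
force: [0.2, 0.6, -0.1]
width: 0.004
```

```bash
python3 - <<'E'
from h import *
p=np.load('p.npy')
s=monitor.observe(); print(s['position'],s['force'])
i=cam('scene');j=cam('side')
a=i['color'][180:330,160:310];b=j['color'][220:370,190:340]
cv2.imwrite('pics/e.png',cv2.resize(np.hstack([a,b]),(800,400),interpolation=cv2.INTER_CUBIC)[:,:,::-1])
E
```

```text
[ 0.43747032 -0.13962199  0.21581806] [ 0.24407794  0.63203016 -0.14104207]
```

View pics/e.png

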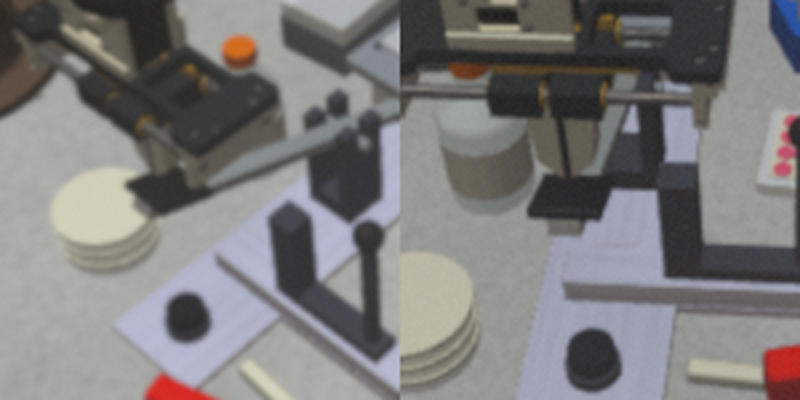

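The tips are centred across the pad, about 2 cm above it. Pressing down along the arc.

{"method": "move_arm", "body": {"series": [[0,0,-1,0,0,0],[0,0,-1,0,0,0],[0,-0.1,-0.8,0,0,0],[-0.1,-0.3,-1,0,0,0],[-0.1,-0.3,-1,0,0,0],[0,-0.3,-1,0,0,0],[0,0,0,0,0,0]]}}

```text
clock: 7.6
position: [0.4358, -0.1509, 0.1588]
ee_rot: [-2.425, -1.997, 0.001]
force: [0.4, -1.7, 4.7]
width: 0.004
```

{"method": "move_arm", "body": {"series": [[0,-0.2,-1,0,0,0],[0,-0.1,-1.2,0,0,0],[0,0,-1.2,0,0,0],[0,0,-1.2,0,0,0],[0,0.1,-1.2,0,0,0],[0,0.1,-1.2,0,0,0],[0,0.1,-1,0,0,0],[0,0,0,0,0,0]]}}

```text
clock: 8.4
position: [0.4353, -0.1501, 0.0788]
ee_rot: [-2.423, -1.997, 0.002]
force: [0.9, -0.4, 0.6]
width: 0.008
```

The force is low, so I'll look before pressing on.

{"method": "move_arm", "body": {"series": [[0,0,0,0,0,0]]}}

```text
clock: 8.5
position: [0.4355, -0.15, 0.0796]
ee_rot: [-2.423, -1.998, 0.001]
force: [-0.4, -1.0, 0.3]
width: 0.002
```

```bash
python3 - <<'E'
from h import *
s=monitor.observe(); print(s['position'],s['force'])
i=cam('scene');j=cam('side')
a=i['color'][150:350,180:380];b=j['color'][180:380,180:380]
cv2.imwrite('pics/f.png',cv2.resize(np.hstack([a,b]),(800,400),interpolation=cv2.INTER_CUBIC)[:,:,::-1])
E
```

```text
[ 0.43550822 -0.15001589  0.07964608] [-0.38339615 -1.04052663  0.28539654]
```

View pics/f.png

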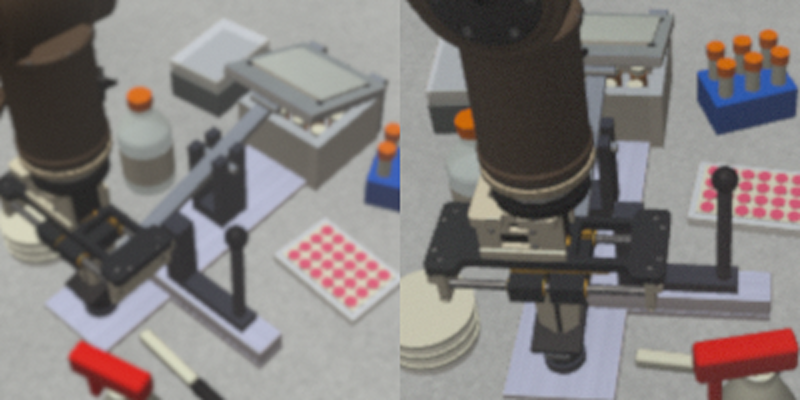

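The flap is clearly raised and the pad is just above the buffer under the fingers. Pressing into the buffer.

{"method": "move_arm", "body": {"series": [[0,0,-0.4,0,0,0],[0,0,-0.4,0,0,0],[0,0,-0.3,0,0,0],[0,0,0,0,0,0],[0,0,0,0,0,0]]}}

```text
clock: 9.1
position: [0.437, -0.1493, 0.0696]
ee_rot: [2.422, 1.999, 0.004]
force: [-0.2, 3.5, 12.7]
width: 0.005
```

{"method": "move_arm", "body": {"series": [[0,0,-0.3,0,0,0],[0,0,-0.1,0,0,0],[0,0,0,0,0,0],[0,0,0,0,0,0],[0,0,0,0,0,0],[0,0,0,0,0,0]]}}

```text
clock: 9.7
position: [0.4374, -0.1488, 0.0663]
ee_rot: [2.422, 2.0, 0.005]
force: [-2.1, 7.9, 23.8]
width: 0.005
```

```bash
python3 - <<'E'
from h import *
i=cam('scene');j=cam('side')
s=monitor.observe(); print(s['position'],s['force'])
a=i['color'][150:350,180:380];b=j['color'][180:380,180:380]
cv2.imwrite('pics/g.png',cv2.resize(np.hstack([a,b]),(800,400),interpolation=cv2.INTER_CUBIC)[:,:,::-1])
E
```

```text
[ 0.43743032 -0.14883829  0.06626586] [-2.42862018  7.67090219 23.2704204 ]
```

View pics/g.png

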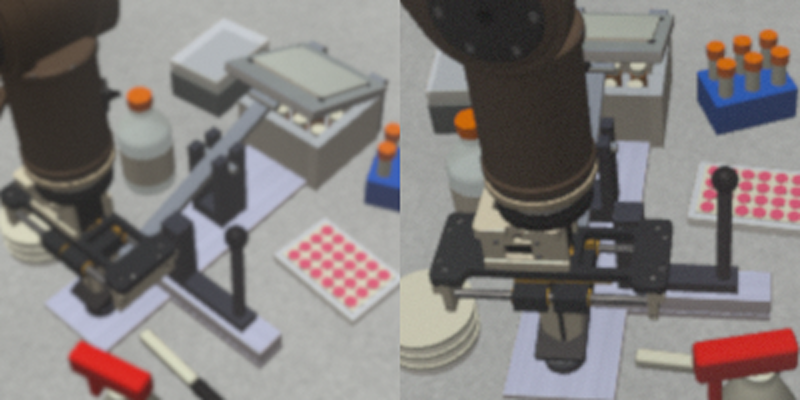

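The pad is held on the buffer at a steady 23 N with the flap up and the catch out, and the bystanders in view look undisturbed. Handing in.

```bash
python3 - <<'E'
from h import *
workorder.sign_off(); s=monitor.observe(); print(s['clock'],s['position'],s['force'])
E
```

```text
the job is handed in; nothing more can be done
the job is handed in; nothing more can be done
```

I slid the safety catch out with the closed fingers, then pressed the lever's pad down along its arc onto the buffer. I handed the job in still holding it down, with the flap up.

- **Catch:** at the end stop the push force jumped to about 30 N with no more motion. The cameras put the travel at about 53 mm of 55.
- **Pad and flap:** the fingertips were about 47 mm above the surface, pressing with a steady 23 N. The flap showed clearly raised in both cameras, but I judged its angle only by eye and from the pad height.
- **Lever and bystanders:** the axle looked seated in its cradle, also by eye only. The bystanders visible in the last pictures looked undisturbed, but the arm or the crop hid some of them.
- **Disagreement:** just above the buffer the force briefly read only about 0.3–0.6 N, less than raising the flap should take. It rose to 12.7 N and then 23 N as I pressed on.
- **After hand-in:** the interface took no more readings, so my last checks were just before it, at about 10 s on the robot's clock.

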